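# Switch off the three-lever bank in one sweep

## Task

The bench is done for the day: switch off all three toggles of the three-lever switch bank with one light, unbroken drag of a fingertip along the row of knobs, starting behind the end lever away from the gland and going toward the cable gland, without lifting away between levers. Leave all three lying over toward the gland, and do not touch the shorter two-lever bank, which has to stay on.

Things in the scene. Friction and masses are not known exactly. Their poses are not given: they have to be found in the camera images.
- triple_bank: bank to switch off: grey box, aluminium cover, 50 x 176 mm, 30 mm high, fixed on the table, a row of THREE toggles on top, black cable gland 18 mm out of one short end. Origin: centre of its underside; z up, y along the row, gland at the -y end. Toggles start leaning to +y. Drag the fingertip to -y about 27 mm above the cover; under 22 mm it jams on levers lying off, over 32 mm it may jam or miss
- toggle_a (a joint): lever at y = +56 mm of the bank, x = 0, hinge across the row at cover level. 7 mm rod, 14 mm black ball centred 33 mm from the hinge; ball top above the cover: 39 mm on, 40 upright, 21 off. 0 = on (12 degrees to +y), 0.209 = upright, 1.344 = off (65 degrees to -y, the gland). Under 2 N moves it; past upright it falls to the off stop by itself
- toggle_b (a joint): the middle lever, at y = 0 of the bank, otherwise like toggle_a
- toggle_c (a joint): the lever nearest the gland, at y = -56 mm of the bank, otherwise like toggle_a
- double_bank: bank to leave alone: same make, but shorter (50 x 120 mm, 30 mm high) with only TWO toggles, at y = +28 and -28 mm, also leaning to +y; their balls reach 39 mm above the cover. Origin: centre of its underside; y along the row. A tarp-covered timber stack, 220 mm high, stands between the places of the two banks, its side about 60 to 140 mm from each row: cross it high and come down from above

How it is judged:
At the end, for the whole second after the job is handed in: all three levers of the three-lever bank lie over to the gland side, within about 0.22 rad of the off stop (value of joint each of toggle_a, toggle_b, toggle_c above 1.12 rad); the robot touches nothing.
It fails at once if the finger is lifted away (TCP more than 160 mm above the table) when the first lever is already off and the last still on (value of joint toggle_a above 1 rad and value of joint toggle_c below 0.2 rad and height (world z) of the grasp point above 0.16 m).
It fails at once if a lever nearer the gland is switched off before the one behind it: not one drag along the row ((value of joint toggle_b above 1 rad and value of joint toggle_a below 0.2 rad) or (value of joint toggle_c above 1 rad and value of joint toggle_b below 0.2 rad)).
It fails at once if the three-lever bank is pressed or rammed with more than 40 N (contact force between any of the fingers, the arm and triple_bank above 40 N).
It fails at once if the two-lever bank is touched (more than 0.3 N) (contact force between any of the fingers, the arm and double_bank above 0.3 N).
It also fails if it takes over 29 s, if anything falls off the work surface, if the arm or the gripper's body presses on something with over 40 N, if the wrist force passes 120 N, or if a joint passes its speed limit or range.

## Robot

A 6-joint arm with a two-finger parallel gripper is mounted at the origin on a cart in front of the work surface, level with it; the furniture and walls round the work are solid. World frame = base frame: x ahead of the robot, y to its left, z up, the work surface at z = 0. Lengths are in m, angles in rad, forces in N, time in s.
With the tool pointing down it reaches from about 0.375 to 0.925 m from the base axis. Payload 5.7 kg.
Tool frame: the origin (TCP) lies between the finger pads, 19 mm behind the fingertips; this is the grasp point; z points along the fingers, y is the line along which they close (so a half turn about z gives the same grasp; the last joint's range is limited). The gripper opens to 88 mm and grips with 3 to 60 N. Pads are 20 mm wide; open, the fingers measure 115 mm over their backs; the gripper's body (75 mm by 178 mm) begins 61 mm behind the grasp point.
Start: joints at [1.111, 0.359, 1.51, -0, 1.272, -0.115], TCP at [0.203, 0.565, 0.241] pointing down, gripper open.
Joint ranges: [-2.97, 2.97], [-1.01, 2.36], [0.21, 2.38], [-0.96, 4.11], [0.2, 2.71], [-2.98, 2.98]. Speed limits (rad/s): [2.39, 2.39, 3.14, 3.14, 3.14, 3.14].

## Interface

Orientations are given as a rotation vector (axis times angle).
In Python, from cell import r gives the robot as it stands. The module is installed in compiled form; this text tells all that it offers.
- The arm moves only by the tool send_rows, never from a script. Its argument "motion" is a list of rows, each a list of 7 numbers: the opening, from 0 (shut) to 1 (fully open), then the shift along the tool's x, y, z in m, then the turn, a rotation vector about the tool's x, y, z in degrees. A call has 1 to 12 rows; each row is the pose to reach, as a shift and turn from the pose commanded when the call began, along the tool's axes at that moment; what a row does not reach only later rows make up. A row lasts 1/10 s, in which the tool goes at most 50 mm and 8.59 degrees, less where a joint would pass 70% of its speed; a pose out of reach is approached as far as the arm can. A call with a gripper value outside its range is refused whole. The fingers move at their own pace and stop on an object; the grip force is fixed at half the most. Time passes only in rows, so rows that repeat a pose let the fingers close. It gives the time, the measured TCP pose, the force, the opening and the grip force at its end, in the units of the state.
- r.get_state(): the state, without advancing time (a new reading comes with each control period).
- r.capture(name): name is "side" or "top" or "wrist"; returns (picture, depth): 400x640x3 uint8, red, green, blue; 400x640 float32, m along the optical axis (not along the pixel's ray), 0 where there is no reading.
- r.camera_model(name): a dict with "camera_matrix" (3x3 intrinsics, pixels), "R" (3x3) and "t" (3): a world point X has camera coordinates R X + t. Camera axes: x right, y down, z forward; pixel columns grow to the right and rows downward; lengths in m; the calibration is good to about 2 mm. A picture is of the moment at which its call begins: read the wrist's pose just before it. camera_model takes no time and is no camera call; for the wrist camera it gives the pose at the moment of the call.
- r.finish_job(): hands the job in; it is judged then, once.
The state is a dict: "t": time; "joint_pos": joint angles; "qvel": joint speeds; "joint_efforts": joint torques, N m; "tcp_pos": TCP position; "orientation": TCP orientation; "contact_force": force on the tool from outside, world axes, zero at the start; "moment": the same for the moment, N m; "width": opening from 0.0 (shut) to 1.0 (fully open); "gripper_force": force on a finger pad.
Only numpy, scipy, OpenCV 4.12 (cv2) and the standard library are available. Lean on these libraries where they do the work, as an engineer would, in place of code of your own. Each camera call takes 0.05 s, during which the arm holds its last target. There are 200 camera calls.

## Working session

There is one attempt and no reset: what is moved stays moved. The work goes in short steps, Python scripts to look and compute and a tool call to move; the robot and the scene stay as the last step left them, time stands still between calls to the robot, and variables do not carry over. Pictures are saved under pics/ and viewed, at most 10 in all, crops included, and the job is handed in when it is done.

Besides the shell and the picture viewer there is one more tool, called after "Call:" by a JSON object that holds its "api" and its "payload", one argument or row to a line. send_rows: Moves the arm, as the interface text tells. Its arguments: {"type":"object","properties":{"motion":{"type":"array","items":{"type":"array","items":{"type":"number"}}}},"required":["motion"]}

```bash
mkdir -p pics
python3 - <<'E'
from cell import r
import cv2,numpy as np
s=r.get_state();print(s['t'],s['tcp_pos'],s['orientation'],s['joint_pos'],s['width'])
for n in("top","side"):
    p,d=r.capture(n);cv2.imwrite(f"pics/{n}0.png",p[:,:,::-1]);np.save(f"{n}_d.npy",d)
    m=r.camera_model(n);print(n,m)
    np.savez(f"{n}_m.npz",K=m["camera_matrix"],R=m["R"],t=m["t"])
E
```

```text
0.0 [0.20254504 0.56407422 0.24052561] [-5.38914491e-01 -3.09452766e+00  2.76871968e-03] [ 1.11086393e+00  3.59480337e-01  1.51142888e+00 -3.33221603e-05
  1.27251237e+00 -1.15079396e-01] 0.9966621054514393
top {'camera_matrix': array([[464.77652479,   0.        , 315.85640833],
       [  0.        , 464.77652479, 200.90937453],
       [  0.        ,   0.        ,   1.        ]]), 'R': array([[ 0.00303173, -0.99977186,  0.02114321],
       [-0.98963283, -0.00603559, -0.14349369],
       [ 0.14358857, -0.02048898, -0.98942535]]), 't': array([0.15973094, 0.53968574, 1.08283441])}
side {'camera_matrix': array([[412.44320926,   0.        , 318.6322327 ],
       [  0.        , 412.44320926, 199.72943823],
       [  0.        ,   0.        ,   1.        ]]), 'R': array([[ 0.25131816, -0.96790226, -0.00209904],
       [-0.72282099, -0.18623905, -0.66546588],
       [ 0.643715  ,  0.16876089, -0.74642532]]), 't': array([0.04129625, 0.46461894, 0.56710661])}
```

View pics/top0.png

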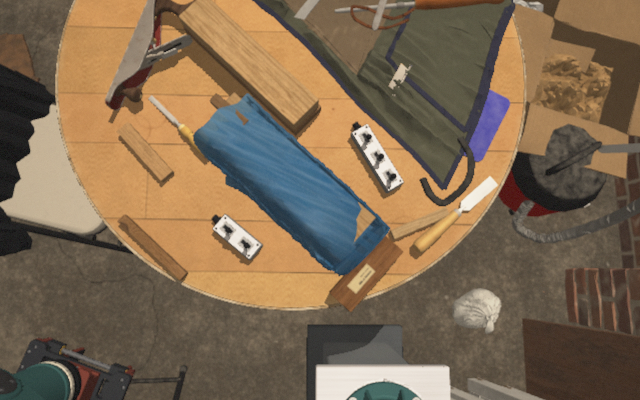

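View pics/side0.png

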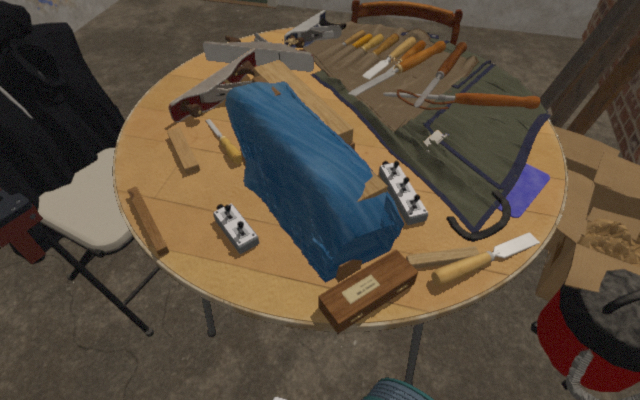

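The top view shows the triple bank at about (377,157), with its dark gland at the upper-left end near (355,127). The double bank is at (237,237), and the blue tarp stack lies between them. I'll enlarge the triple bank.

Run:
```python
import cv2
p=cv2.imread("pics/top0.png")
cv2.imwrite("pics/top_c.png",cv2.resize(p[115:200,335:420],None,fx=7,fy=7,interpolation=cv2.INTER_CUBIC))
```

```text
(no output)
```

View pics/top_c.png

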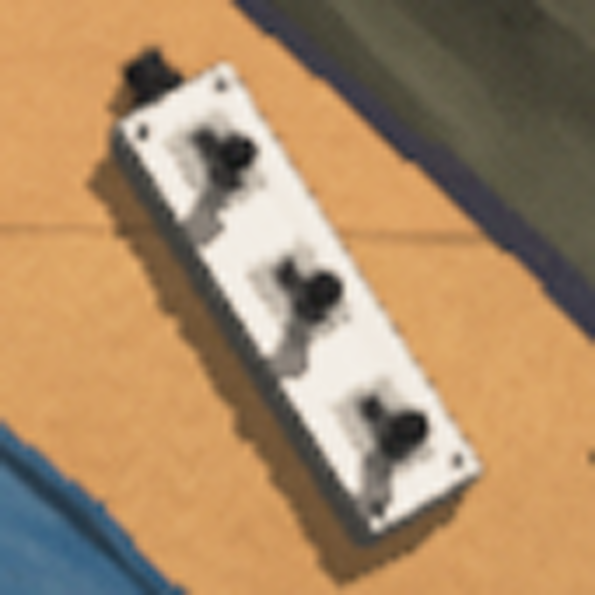

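The crop shows the cover corners at about (228,66), (482,467), (372,532) and (118,128) in crop pixels. The balls are at (238,152), (321,290) and (404,428), all leaning away from the gland, which is at (150,75).

```bash
cat > h.py <<'E'
import numpy as np
def bp(n,uv,z):
    m=np.load(f"{n}_m.npz");K,R,t=m['K'],m['R'],m['t']
    C=-R.T@t; d=R.T@np.linalg.solve(K,[uv[0],uv[1],1]); return C+d*(z-C[2])/d[2]
E
python3 - <<'E'
from h import *
from scipy.spatial.transform import Rotation as Ro
c=lambda p:((p[0]+.5)/7+335-.5,(p[1]+.5)/7+115-.5)
np.set_printoptions(precision=4,suppress=True)
Q=np.array([bp("top",c(p),.03) for p in [(228,66),(482,467),(372,532),(118,128)]]);print(Q)
B=np.array([bp("top",c(p),.0623) for p in [(238,152),(321,290),(404,428)]]);print(B)
print("len",np.linalg.norm(Q[0]-Q[1]),np.linalg.norm(Q[3]-Q[2]),np.linalg.norm(Q[0]-Q[3]),np.linalg.norm(Q[1]-Q[2]),np.linalg.norm(B[2]-B[0]))
g=Q[0]+Q[3]-Q[1]-Q[2];g/=np.linalg.norm(g);gb=B[0]-B[2];gb/=np.linalg.norm(gb)
print("centre",Q.mean(0),"centre from balls",B[1]+gb*.0069,"dir",g,gb)
d=np.load("top_d.npy")
m=np.load("top_m.npz");K,R,t=m['K'],m['R'],m['t']
v,u=np.mgrid[120:197:1,345:410]
P=np.stack([(u-K[0,2])*d[v,u]/K[0,0],(v-K[1,2])*d[v,u]/K[1,1],d[v,u]],-1).reshape(-1,3)
W=(P-t)@R
s=W[(W[:,2]>.022)&(W[:,2]<.04)];print("depth cover",len(s),s.mean(0),np.median(s[:,2]))
# stack extents
v,u=np.mgrid[80:300,180:420];P=np.stack([(u-K[0,2])*d[v,u]/K[0,0],(v-K[1,2])*d[v,u]/K[1,1],d[v,u]],-1).reshape(-1,3)
W=(P-t)@R
lat=np.array([-g[1],g[0],0]);c0=Q.mean(0)
k=W[:,2]>.08;L=(W[k]-c0)@lat;A=(W[k]-c0)@g
for a in np.arange(-.2,.25,.05):
    q=(abs(A-a)<.025)&(abs(L)<.3);
    if q.any():
        for zz in(.08,.12,.17): 
            qq=q&(W[k][:,2]>zz)
            if qq.any(): print(round(a,2),zz,L[qq].min().round(3),L[qq].max().round(3),W[k][qq][:,2].max().round(3))
# any others within 0.1 m
k=(abs((W-c0)@lat)<.12)&(abs((W-c0)@g)<.2)&(W[:,2]>.045);print("tall near",np.c_[(W[k]-c0)@lat,(W[k]-c0)@g,W[k][:,2]][::15][:25])
print("tool R",Ro.from_rotvec([-5.38914491e-01,-3.09452766,2.77e-3]).as_matrix())
E
```

```text
[[ 0.7344  0.0348  0.03  ]
 [ 0.5899 -0.0525  0.03  ]
 [ 0.5666 -0.0134  0.03  ]
 [ 0.7112  0.0742  0.03  ]]
[[ 0.6934  0.0361  0.0623]
 [ 0.645   0.0083  0.0623]
 [ 0.5971 -0.0192  0.0623]]
len 0.16880374543269766 0.16911819256379124 0.04570001254035941 0.04551777323680171 0.11113968607795927
centre [0.6505 0.0108 0.03  ] centre from balls [0.651  0.0117 0.0623] dir [0.8557 0.5175 0.    ] [0.8671 0.4981 0.    ]
depth cover 1296 [0.6504 0.0131 0.0296] 0.029854099402888985
-0.2 0.08 0.132 0.242 0.186
-0.2 0.12 0.132 0.239 0.186
-0.2 0.17 0.167 0.228 0.186
-0.15 0.08 0.086 0.29 1.145
-0.15 0.12 0.086 0.29 1.145
-0.15 0.17 0.104 0.29 1.145
-0.1 0.08 0.099 0.271 0.232
-0.1 0.12 0.099 0.27 0.232
-0.1 0.17 0.108 0.265 0.232
-0.05 0.08 0.12 0.288 0.236
-0.05 0.12 0.12 0.285 0.236
-0.05 0.17 0.12 0.281 0.236
-0.0 0.08 0.134 0.3 0.235
-0.0 0.12 0.134 0.3 0.235
-0.0 0.17 0.134 0.297 0.235
0.05 0.08 0.145 0.3 0.237
0.05 0.12 0.145 0.3 0.237
0.05 0.17 0.145 0.3 0.237
0.1 0.08 0.163 0.3 0.237
0.1 0.12 0.163 0.3 0.237
0.1 0.17 0.163 0.3 0.237
0.15 0.08 0.109 0.3 0.236
0.15 0.12 0.175 0.3 0.236
0.1
[... 172 characters left out ...]
 0.1945  0.0753]
 [ 0.0752  0.1892  0.0816]
 [ 0.0736  0.1871  0.0776]
 [ 0.0722  0.1847  0.0745]
 [ 0.0819  0.1871  0.0753]
 [ 0.0911  0.1904  0.0735]
 [ 0.1028  0.1942  0.0741]
 [ 0.1168  0.1988  0.0758]
 [ 0.0847  0.1824  0.0697]
 [ 0.0977  0.184   0.0774]
 [ 0.1049  0.1861  0.0757]
 [ 0.1097  0.1873  0.0726]
 [ 0.1134  0.1857  0.0747]
 [ 0.1107  0.181   0.0752]
 [ 0.1024  0.1762  0.0679]
 [ 0.115   0.1737  0.0783]
 [ 0.1192  0.1716  0.0679]
 [-0.0002  0.05    0.0732]
 [ 0.0065  0.0471  0.0681]
 [ 0.0032 -0.0026  0.0656]
 [ 0.0016 -0.0092  0.0653]
 [ 0.0057 -0.0589  0.0701]
 [-0.0019 -0.0672  0.0624]]
tool R [[-0.9411  0.338  -0.0008]
 [ 0.338   0.9411 -0.0017]
 [ 0.0002 -0.0018 -1.    ]]
```

Call:
{"api": "send_rows", "payload": {
  "motion": [
    [0, 0, 0, -0.05, 0, 0, 0],
    [0, 0, 0, -0.095, 0, 0, 0],
    [0, 0, 0, -0.095, 0, 0, 0],
    [0, -0.541, -0.448, -0.095, 0, 0, 39.7],
    [0, -0.541, -0.448, -0.095, 0, 0, 39.7],
    [0, -0.541, -0.448, -0.095, 0, 0, 39.7],
    [0, -0.541, -0.448, -0.095, 0, 0, 39.7],
    [0, -0.541, -0.448, -0.095, 0, 0, 39.7],
    [0, -0.541, -0.448, -0.095, 0, 0, 39.7],
    [0, -0.541, -0.448, -0.095, 0, 0, 39.7],
    [0, -0.541, -0.448, -0.095, 0, 0, 39.7],
    [0, -0.541, -0.448, -0.095, 0, 0, 39.7]
  ]
}}

```text
t: 1.3
tcp_pos: [0.4322, 0.1754, 0.3357]
orientation: [-1.558, -2.728, 0.001]
contact_force: [0.7, 0.8, -0.3]
width: 0.003
gripper_force: 0.0
```

```bash
cat > st.py <<'E'
from cell import r
import numpy as np
from scipy.spatial.transform import Rotation as Ro
np.set_printoptions(precision=4,suppress=True)
s=r.get_state();R=Ro.from_rotvec(s['orientation']).as_matrix();p=np.array(s['tcp_pos'])
print(s['t'],p,s['joint_pos'],s['width'],s['contact_force'],'\n',R)
g=np.array([.861,.508,0]);l=np.array([-.508,.861,0]);c=np.array([.651,.012,0])
print("along",(p-c)@g,"lat",(p-c)@l,"yaw",np.degrees(np.arctan2(R[1,1],R[0,1])))
T=c-.105*g+[0,0,.13];print("shift to start, tool axes",R.T@(T-p))
E
python3 st.py
```

```text
1.3 [0.4322 0.1754 0.3357] [ 0.2373  0.0823  1.642   0.      1.418  -0.2959] 0.0032049290385490143 [ 0.7179  0.8368 -0.2618] 
 [[-0.5082  0.8612 -0.0007]
 [ 0.8612  0.5082 -0.0001]
 [ 0.0003 -0.0007 -1.    ]]
along -0.10538751912427347 lat 0.2518628648124601 yaw 30.54668790473283
shift to start, tool axes [-0.252   0.0006  0.2056]
```

Call:
{"api": "send_rows", "payload": {
  "motion": [
    [0, -0.24, 0, 0, 0, 0, 0],
    [0, -0.24, 0, 0, 0, 0, 0],
    [0, -0.24, 0, 0, 0, 0, 0],
    [0, -0.24, 0, 0, 0, 0, 0],
    [0, -0.24, 0, 0, 0, 0, 0],
    [0, -0.24, 0, 0, 0, 0, 0],
    [0, -0.24, 0, 0, 0, 0, 0],
    [0, -0.24, 0, 0, 0, 0, 0]
  ]
}}

```text
t: 2.1
tcp_pos: [0.553, -0.0283, 0.3357]
orientation: [-1.556, -2.727, 0.0]
contact_force: [-0.1, 0.1, -0.6]
width: 0.007
gripper_force: 0.0
```

```bash
python3 st.py
python3 - <<'E'
from cell import r
import cv2
p,d=r.capture("wrist");cv2.imwrite("pics/w1.png",p[:,:,::-1])
m=r.camera_model("wrist");import numpy as np;np.savez("wrist_m.npz",K=m["camera_matrix"],R=m["R"],t=m["t"])
E
```

```text
2.1 [ 0.553  -0.0283  0.3357] [-0.1762  0.2201  1.4735  0.0004  1.4497 -0.7098] 0.007382673395668214 [-0.0984  0.0884 -0.6355] 
 [[-0.5087  0.861  -0.0016]
 [ 0.861   0.5087  0.0007]
 [ 0.0014 -0.0011 -1.    ]]
along -0.10486682740078745 lat 0.015101249003188435 yaw 30.57490291193456
shift to start, tool axes [-0.0154  0.0001  0.2057]
```

View pics/w1.png

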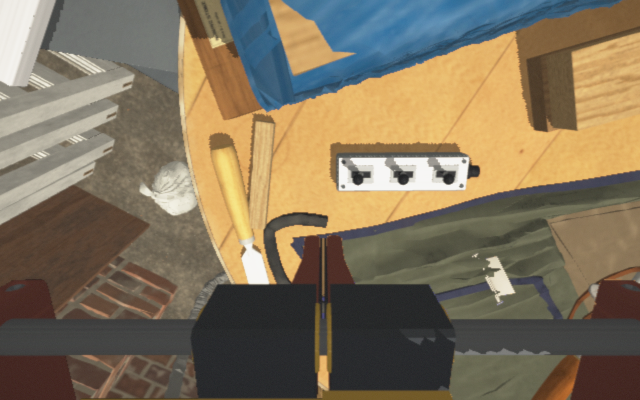

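The wrist view shows the bank level in the frame. The cover corners are at about (338,157), (466,154), (467,189) and (338,191), the balls at (358,178), (403,178) and (448,178), and the gland is at the right (474,171). I'll check this against the top camera.

Run:
```python
from h import *
np.set_printoptions(precision=4,suppress=True)
g=np.array([.861,.508,0]);l=np.array([-.508,.861,0]);c=np.array([.651,.012,0])
for z,ps in((.03,[(338,157),(466,154),(467,189),(338,191)]),(.0623,[(358,178),(403,178),(448,178)])):
    for p in ps:
        X=bp("wrist",p,z);print(z,X,(X-c)@g,(X-c)@l)
```

```text
0.03 [ 0.5684 -0.0152  0.03  ] -0.08495323915932076 0.01860004793061944
0.03 [0.7102 0.0734 0.03  ] 0.08213620478459464 0.0227529250066266
0.03 [0.7402 0.0362 0.03  ] 0.08906643783185471 -0.024459895589253763
0.03 [ 0.5923 -0.0545  0.03  ] -0.08432649258986008 -0.02747378868780917
0.0623 [ 0.5993 -0.021   0.0623] -0.06127816927758419 -0.002151483836064675
0.0623 [0.6472 0.0073 0.0623] -0.005633018377514472 -0.002078745100310928
0.0623 [0.6951 0.0357 0.0623] 0.05000285895715587 -0.002006018486861033
```

Call:
{"api": "send_rows", "payload": {
  "motion": [
    [0, -0.016, 0, 0, 0, 0, 0],
    [0, -0.016, 0, 0.04, 0, 0, 0],
    [0, -0.016, 0, 0.08, 0, 0, 0],
    [0, -0.016, 0, 0.12, 0, 0, 0],
    [0, -0.016, 0, 0.16, 0, 0, 0],
    [0, -0.016, 0, 0.2, 0, 0, 0],
    [0, -0.016, 0, 0.225, 0, 0, 0],
    [0, -0.016, 0, 0.24, 0, 0, 0],
    [0, -0.016, 0, 0.24, 0, 0, 0],
    [0, -0.016, 0, 0.24, 0, 0, 0],
    [0, -0.016, 0, 0.24, 0, 0, 0]
  ]
}}

```text
t: 3.25
tcp_pos: [0.5633, -0.0432, 0.0976]
orientation: [1.556, 2.726, 0.001]
contact_force: [-0.2, 0.2, -0.6]
width: 0.004
gripper_force: 0.0
```

```bash
python3 st.py
python3 - <<'E'
from cell import r
import cv2
p,d=r.capture("side");cv2.imwrite("pics/s1.png",cv2.resize(p[60:260,300:500,::-1],None,fx=3,fy=3))
E
```

```text
3.25 [ 0.5633 -0.0432  0.0976] [-0.1988  0.4755  1.7373 -0.0002  0.9263 -0.7322] 0.003590872776745379 [-0.2067  0.2246 -0.5519] 
 [[-0.5086  0.861   0.0023]
 [ 0.861   0.5086 -0.0006]
 [-0.0017  0.0017 -1.    ]]
along -0.10359967442458873 lat -0.0029839338774712864 yaw 30.572059296314492
shift to start, tool axes [ 0.0029 -0.0013 -0.0324]
```

View pics/s1.png

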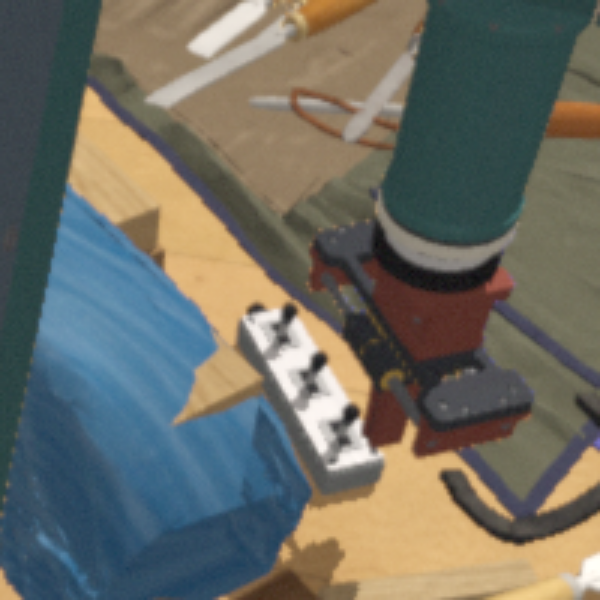

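The side view shows the shut fingertip at (385,440), just behind toggle_a at (350,412), and all three levers still on. Next I lower to drag height.

Call:
{"api": "send_rows", "payload": {
  "motion": [
    [0, 0.002, 0, 0.01, 0, 0, 0],
    [0, 0.002, 0, 0.0215, 0, 0, 0],
    [0, 0.002, 0, 0.0215, 0, 0, 0],
    [0, 0.002, 0, 0.0215, 0, 0, 0]
  ]
}}

```text
t: 3.7
tcp_pos: [0.5605, -0.0412, 0.0742]
orientation: [-1.557, -2.727, 0.001]
contact_force: [-0.2, 0.1, -0.6]
width: 0.003
gripper_force: 0.0
```

```bash
python3 st.py
```

```text
3.7 [ 0.5605 -0.0412  0.0742] [-0.1963  0.5075  1.7579 -0.0002  0.8777 -0.7294] 0.0032129974292618266 [-0.2296  0.1452 -0.5611] 
 [[-0.5083  0.8612 -0.0015]
 [ 0.8612  0.5083  0.0002]
 [ 0.0009 -0.0012 -1.    ]]
along -0.10501217641748918 lat 0.00015305592823473507 yaw 30.548126370974952
shift to start, tool axes [-0.0001  0.     -0.0558]
```

Call:
{"api": "send_rows", "payload": {
  "motion": [
    [0, -0.001, 0.008, -0.0015, 0, 0, 0],
    [0, -0.001, 0.016, -0.0015, 0, 0, 0],
    [0, -0.001, 0.024, -0.0015, 0, 0, 0],
    [0, -0.001, 0.032, -0.0015, 0, 0, 0],
    [0, -0.001, 0.04, -0.0015, 0, 0, 0],
    [0, -0.001, 0.048, -0.0015, 0, 0, 0],
    [0, -0.001, 0.056, -0.0015, 0, 0, 0],
    [0, -0.001, 0.064, -0.0015, 0, 0, 0],
    [0, -0.001, 0.072, -0.0015, 0, 0, 0]
  ]
}}

```text
t: 4.6
tcp_pos: [0.6241, -0.0053, 0.0763]
orientation: [-1.558, -2.728, 0.0]
contact_force: [-0.1, 0.2, 0.0]
width: 0.006
gripper_force: 0.0
```

```bash
python3 st.py
python3 - <<'E'
from cell import r
import cv2
p,d=r.capture("side");cv2.imwrite("pics/s2.png",cv2.resize(p[110:260,350:500,::-1],None,fx=4,fy=4))
E
```

```text
4.6 [ 0.6241 -0.0053  0.0763] [-0.119   0.5716  1.6131 -0.0001  0.9569 -0.6521] 0.005948695380090238 [-0.0607  0.194   0.0458] 
 [[-0.5082  0.8612 -0.0001]
 [ 0.8612  0.5082 -0.0001]
 [-0.     -0.0001 -1.    ]]
along -0.03192251908938081 lat -0.001232504883616507 yaw 30.545961565542427
shift to start, tool axes [ 0.0012 -0.073  -0.0537]
```

View pics/s2.png

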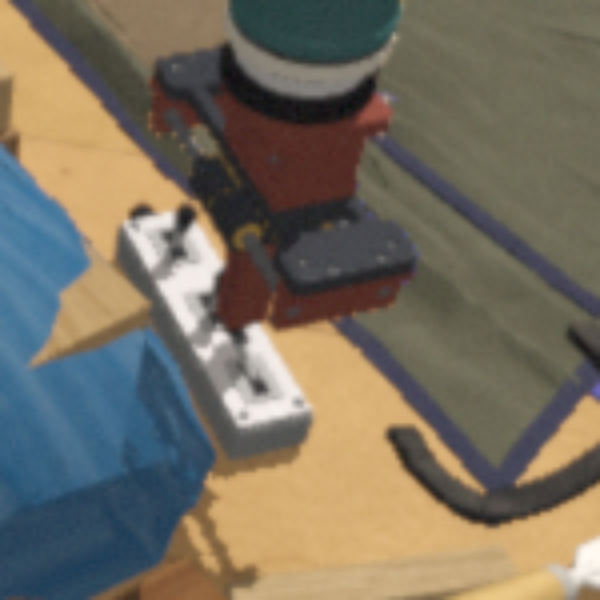

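The view shows toggle_a lying over toward the gland, with its ball at (238,337) under the finger. Toggles b and c are still on and the force is near zero, so I continue the drag.

Call:
{"api": "send_rows", "payload": {
  "motion": [
    [0, 0, 0.008, 0, 0, 0, 0],
    [0, 0, 0.016, 0, 0, 0, 0],
    [0, 0, 0.025, 0, 0, 0, 0],
    [0, 0, 0.034, 0, 0, 0, 0],
    [0, 0, 0.043, 0, 0, 0, 0],
    [0, 0, 0.052, 0, 0, 0, 0],
    [0, 0, 0.061, 0, 0, 0, 0],
    [0, 0, 0.07, 0, 0, 0, 0],
    [0, 0, 0.079, 0, 0, 0, 0],
    [0, 0, 0.088, 0, 0, 0, 0],
    [0, 0, 0.097, 0, 0, 0, 0],
    [0, 0, 0.105, 0, 0, 0, 0]
  ]
}}

```text
t: 5.85
tcp_pos: [0.7147, 0.0481, 0.0763]
orientation: [1.558, 2.728, 0.0]
contact_force: [-0.2, 0.0, 0.8]
width: 0.003
gripper_force: 0.0
```

```bash
python3 st.py
python3 - <<'E'
from cell import r
import cv2
p,d=r.capture("side");cv2.imwrite("pics/s3.png",cv2.resize(p[110:260,350:500,::-1],None,fx=4,fy=4))
E
```

```text
5.85 [0.7147 0.0481 0.0763] [-0.029   0.6783  1.3832 -0.0001  1.0799 -0.5622] 0.0028987227417666453 [-0.1817  0.0463  0.7697] 
 [[-0.5083  0.8612  0.0001]
 [ 0.8612  0.5083 -0.0001]
 [-0.0001  0.0001 -1.    ]]
along 0.07324964608014238 lat -0.001258726156284763 yaw 30.548566565758104
shift to start, tool axes [ 0.0013 -0.1782 -0.0537]
```

View pics/s3.png

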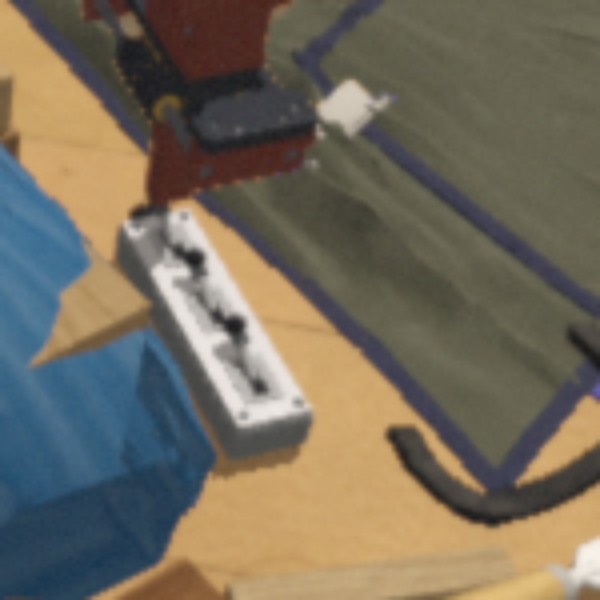

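Toggles a and b are lying off, with balls at (235,325) and (193,258). Toggle c no longer stands at (185,215), so it has been pushed over and lies hidden behind the finger. I lift straight up and check from above.

Call:
{"api": "send_rows", "payload": {
  "motion": [
    [0, 0, 0, -0.02, 0, 0, 0],
    [0, 0, 0, -0.05, 0, 0, 0],
    [0, 0, 0, -0.1, 0, 0, 0],
    [0, 0, 0, -0.15, 0, 0, 0],
    [0, 0, 0, -0.2, 0, 0, 0],
    [0, 0, 0, -0.24, 0, 0, 0],
    [0, 0, 0, -0.24, 0, 0, 0],
    [0, 0, 0, -0.24, 0, 0, 0],
    [0, 0, 0, -0.24, 0, 0, 0]
  ]
}}

```text
t: 6.8
tcp_pos: [0.713, 0.0477, 0.3144]
orientation: [-1.556, -2.726, 0.003]
contact_force: [0.9, -0.4, -0.4]
width: 0.007
gripper_force: 0.0
```

```bash
python3 st.py
python3 - <<'E'
from cell import r
import cv2
p,d=r.capture("side");cv2.imwrite("pics/s4.png",cv2.resize(p[110:260,350:500,::-1],None,fx=4,fy=4))
E
```

```text
6.8 [0.713  0.0477 0.3144] [-0.0297  0.4834  1.13   -0.0001  1.5315 -0.5627] 0.007491275251639288 [ 0.9451 -0.4153 -0.3824] 
 [[-0.5082  0.8612 -0.0033]
 [ 0.8612  0.5082 -0.    ]
 [ 0.0017 -0.0029 -1.    ]]
along 0.0715122681840691 lat -0.0007189139925854793 yaw 30.54358100547903
shift to start, tool axes [ 0.0004 -0.176   0.1849]
```

View pics/s4.png

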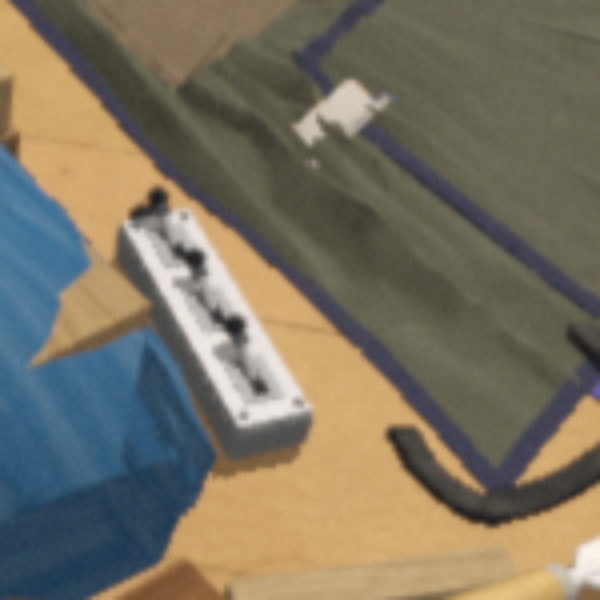

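All three levers lie toward the gland, with balls at (235,325), (193,258) and (157,195). They are evenly spaced and equally low, and the arm is clear, so I hand in.

```bash
python3 -c "
from cell import r
print(r.finish_job())"
```

```text
the job is handed in; nothing more can be done
None
```

I switched all three toggles off toward the gland in one light drag, kept the finger well away from the two-lever bank, and handed the job in at about 7 s; the hand-in call returned no verdict.

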